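# Roll the postal tube to the packing line

## Robot

A 6-joint arm with a two-finger parallel gripper is mounted at the origin on the work surface; the furniture and walls round the work are solid. World frame = base frame: x ahead of the robot, y to its left, z up, the work surface at z = 0. Lengths are in mm, angles in rad, forces in N, time in s.
With the tool pointing down it reaches from about 350 to 975 mm from the base axis. Payload 7.1 kg.
Tool frame: the origin (TCP) lies midway between the tips of the shut fingers; the grasp point (between the pads) lies pinch_z behind it (pinch_z is the distance from the TCP to the grasp point, in mm); z points along the fingers, y is the line along which they close (so a half turn about z gives the same grasp; the last joint's range is limited). The gripper opens to 88 mm and grips with 3 to 60 N. Pads are 20 mm wide; open, the fingers measure 115 mm over their backs; the gripper's body (75 mm by 178 mm) begins 61 mm behind the grasp point.
Start: joints at [1.141, 0.423, 1.63, -0, 1.089, -0.019], TCP at [249.557, 572.997, 222.675] pointing down, gripper open.
Joint ranges: [-3, 3], [-0.9, 2.11], [0.09, 2.58], [-1.31, 4.45], [0.11, 2.69], [-2.54, 2.54]. Speed limits (rad/s): [2.39, 2.39, 3.01, 3.14, 3.14, 3.14].

## Interface

Orientations are given as a rotation vector (axis times angle).
In Python, from workcell import get_obs, get_image, close_job, pinch_z gives the robot as it stands.
- The arm moves only by the tool jog_arm, never from a script. Its argument "commands" is a list of rows, each a list of 3 entries, a list of its own where there are three numbers: the gripper command: -1 is shut, 1 is fully open, values between are in proportion, then the shift along the tool's x, y, z as a fraction of full scale, then the turn, a rotation vector about the tool's x, y, z as a fraction of full scale. In form: [[gripper, [tx, ty, tz], [rx, ry, rz]], ...]. A call has 1 to 10 rows; each row shifts and turns the commanded pose from where the row before left it, along the tool's axes as they then stand; what a row does not reach is not made up. Full scale, the value 1, is 0.1 m for a shift and 45 degrees for a turn. A row lasts 1/10 s, in which the tool goes at most 50 mm and 8.59 degrees, less where a joint would pass 70% of its speed; a pose out of reach is approached as far as the arm can. A call with a number of a shift or a turn outside -1 to 1 is refused whole. A call with a gripper value outside its range is refused whole. The fingers move at their own pace and stop on an object; the grip force is fixed at half the most. Time passes only in rows, so rows that do not move let the fingers close. It gives the time, the measured TCP pose, the force, the opening and the grip force at its end, in the units of the state.
- get_obs(): the state, without advancing time (a new reading comes with each control period).
- get_image(name): name is "side" or "top" or "wrist"; returns a dict with "image" (480x640x3 uint8, blue, green, red), "z_map" (480x640 float32, mm along the optical axis (not along the pixel's ray), 0 where there is no reading), "intrinsics" (3x3 intrinsics, pixels), "eye" and "orientation" of the camera in the world; the wrist camera has in their place "mount" (4x4, takes a point from camera to tool coordinates, whose origin is the TCP and whose axes are the flange's). Camera axes: x right, y down, z forward; pixel columns grow to the right and rows downward; lengths in mm; the calibration is good to about 2 mm. The wrist camera is an equidistant fisheye: a pixel r from the principal point sees the ray r / f radians off the axis. A picture is of the moment at which its call begins: read the wrist's pose just before it.
- close_job(): hands the job in; it is judged then, once.
The state is a dict: "t": time; "qpos": joint angles; "qvel": joint speeds; "joint_torque": joint torques, N m; "ee_pos": TCP position; "orientation": TCP orientation; "ft_force": force on the tool from outside, world axes, zero at the start; "moment": the same for the moment, N m; "width": finger opening in mm; "grasp_force": force on a finger pad.
Only numpy, scipy, OpenCV 4.12 (cv2) and the standard library are available. Lean on these libraries where they do the work, as an engineer would, in place of code of your own. Each camera call takes 0.05 s, during which the arm holds its last target. There are 200 camera calls.

## Task

Roll the cardboard postal tube across the green packing mat until it lies squarely along the red line, the line midway under it, and leave it at rest there. Roll it only by gently pushing its top with the fingertips, in as many short strokes as you need: do not grip it, lift it, shove it from the side or roll it off the mat. Leave the eraser and the other things on the desk where they are.

Things in the scene. Friction and masses are not known exactly. Their poses are not given: they have to be found in the camera images.
- tube: Brown cardboard postal tube, white end caps and label, lying loose on the mat: 60 mm in diameter, 176 mm long, about 0.25 kg. Origin on its axis at mid length, 34 mm above the desk (its top is at 64 mm); x runs along the tube, y and z turn as it rolls. Starts 55 to 125 mm from the red line, on either side. It rolls half as far as a fingertip moving on its top, and soon stops when let go.
- mat: Green packing mat with a pale grid, fixed flat on the desk, 240 mm (x) by 340 mm (y) and 4 mm thick. The origin is under its centre at desk height; z is up. The red line lies parallel to its x axis; the tube rolls along its y axis.
- line: Red line: a strip of red marking tape stuck on the mat parallel to the mat's x axis, up to 30 mm from its middle, 12 mm wide (y) and 236 mm long (x), longer than the tube, so that its ends show on both sides of it. Origin at its centre on the mat's top face, 4 mm above the desk; axes as the mat's.
- eraser: Pink eraser, 19 x 48 x 11 mm, loose, lying on the mat on the other side of the red line from the tube. The origin is the centre of its underside.
- coffee_mug: White mug with teal bands, 82 mm across, 118 mm with its handle, 94 mm high, loose on the left of the desk. The origin is the centre of its underside.
- glue_stick: White and blue glue stick, 27 mm across and 90 mm high, standing loose on the right of the desk, beside the mat. The origin is the centre of its underside.

How it is judged:
By the outcome, as a careful person would: the job done as asked, in the order asked, and still so for the second after the job is handed in, with the robot touching nothing.
It also fails if it takes over 72 s, if anything falls off the work surface, if the arm or the gripper's body presses on something with over 40 N, if the wrist force passes 120 N, or if a joint passes its speed limit or range.

## Working session

There is one attempt and no reset: what is moved stays moved. The work goes in short steps, Python scripts to look and compute and a tool call to move; the robot and the scene stay as the last step left them, time stands still between calls to the robot, and variables do not carry over. Pictures are saved under pics/ and viewed, at most 10 in all, crops included, and the job is handed in when it is done.

Besides the shell and the picture viewer there is one more tool, called after "Emit:" by a JSON object that holds its "name" and its "arguments". jog_arm: Moves the arm, as the interface text tells. Its arguments: {"type":"object","properties":{"commands":{"type":"array","items":{"type":"array"}}},"required":["commands"]}

```bash
mkdir -p pics; python3 - <<'E'
from workcell import *
import cv2,numpy as np
o=get_obs();print({k:np.round(v,3) for k,v in o.items()},pinch_z)
for n in("top","side"):
    d=get_image(n);cv2.imwrite(f"pics/{n}0.png",d["image"]);print(n,d["intrinsics"],d["eye"],d["orientation"])
E
```

```text
{'t': np.float64(0.0), 'qpos': array([ 1.141,  0.424,  1.631,  0.   ,  1.089, -0.019]), 'qvel': array([ 0.002,  0.001,  0.002,  0.   ,  0.002, -0.001]), 'joint_torque': array([ 1.0000e-03, -5.4461e+01, -2.7367e+01,  6.4000e-02,  2.3000e-02,
       -0.0000e+00]), 'ee_pos': array([249.348, 572.479, 221.887]), 'orientation': array([-6.410e-01, -3.075e+00,  2.000e-03]), 'ft_force': array([-0.654,  0.03 ,  0.429]), 'moment': array([ 0.063,  0.02 , -0.004]), 'grasp_force': np.float64(0.0), 'width': np.float64(87.521)} 18.700000000000003
top [[437.02682384   0.         322.65246882]
 [  0.         437.02682384 236.00341559]
 [  0.           0.           1.        ]] [295.79428166 166.21304543 888.69306829] [-2.01773488  2.20669983 -0.23832641]
side [[593.05719984   0.         310.60913112]
 [  0.         593.05719984 226.26552595]
 [  0.           0.           1.        ]] [  86.88176919 -627.7045005   832.34931156] [-2.23318023  0.4992428  -0.2457042 ]
```

View pics/top0.png

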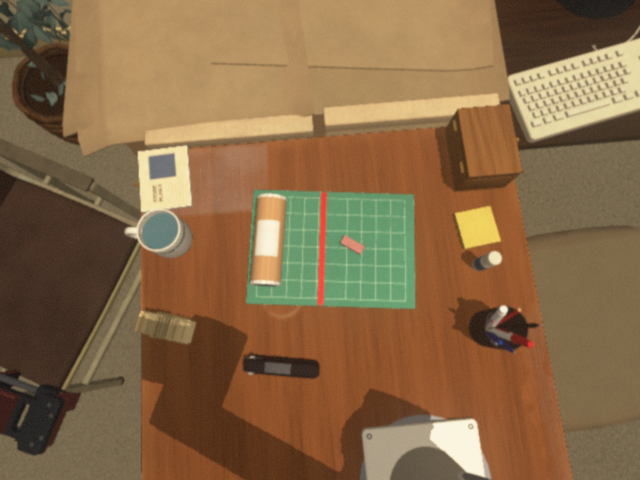

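The top view shows the tube (about 268,240) left of the red line (322,248), and the eraser (352,244) right of it. I'll measure them next.

```bash
cat >h.py <<'E'
from workcell import *
import cv2,numpy as np
R=lambda v:cv2.Rodrigues(np.array(v,float))[0]
def cloud(n):
    d=get_image(n);z=d["z_map"].astype(float);K=d["intrinsics"];v,u=np.mgrid[:480,:640]
    P=np.stack([(u-K[0,2])/K[0,0]*z,(v-K[1,2])/K[1,1]*z,z],-1)@R(d["orientation"]).T+d["eye"]
    return d["image"],P,z>0
def axis(p):
    c=p.mean(0);w,V=np.linalg.eigh(np.cov((p-c).T));a=V[:,1];a=a*np.sign(a[0]);s=(p-c)@a
    return c,np.degrees(np.arctan2(a[1],a[0])),np.ptp(s)
def measure(n="top"):
    I,P,ok=cloud(n);H=cv2.cvtColor(I,cv2.COLOR_BGR2HSV).astype(int);h,s,v=H[...,0],H[...,1],H[...,2]
    x,y,z=P[...,0],P[...,1],P[...,2];out={}
    ws=ok&(x>350)&(x<800)&(y>-100)&(y<420)
    g=ws&(h>60)&(h<90)&(s>60)&(z<15);g=cv2.morphologyEx(g.astype(np.uint8),cv2.MORPH_OPEN,np.ones((3,3)))>0
    out["mat"]=cv2.minAreaRect(P[g][:,:2].astype(np.float32));out["matz"]=np.median(z[g])
    r=ws&((h<5)|(h>175))&(s>190)&(z<15)
    out["line"]=axis(P[r][:,:2])
    t=ws&(z>35)&(z<75)
    n_,L,st,_=cv2.connectedComponentsWithStats(t.astype(np.uint8))
    xm,ym=out["mat"][0]
    best=max((i for i in range(1,n_) if abs(P[L==i][:,1].mean()-ym)<180 and abs(P[L==i][:,0].mean()-xm)<100),key=lambda i:st[i,4])
    q=P[L==best];out["tube_all"]=axis(q[:,:2]);out["ztop"]=np.percentile(q[:,2],98)
    # circle fit in section, radius 30
    c,a,_=out["tube_all"];a=np.radians(a)
    from scipy.optimize import least_squares
    def f(p):
        d=-(q[:,0]-c[0])*np.sin(p[1])+(q[:,1]-c[1])*np.cos(p[1])-p[0]
        return np.hypot(d,q[:,2]-p[2])-30
    p=least_squares(f,[0,a,34],loss="soft_l1").x
    out["tube_fit"]=(c+p[0]*np.array([-np.sin(p[1]),np.cos(p[1])]),np.degrees(p[1]),p[2])
    lc,la,_=out["line"];la=np.radians(la);nv=np.array([-np.sin(la),np.cos(la)])
    out["off"]=(out["tube_fit"][0]-lc)@nv;out["dang"]=out["tube_fit"][1]-np.degrees(la)
    return out
E
python3 - <<'E'
from h import *
for n in("top","side"):
    print(n)
    for k,v in measure(n).items():print(k,v)
E
```

```text
top
mat ((461.93994140625, 130.78143310546875), (335.090576171875, 233.901611328125), 83.51998901367188)
matz 4.436567959834065
line (array([527.79754944, 143.17284   ]), np.float64(-6.861262206617604), np.float64(188.26074973067176))
tube_all (array([476.01201973, 254.47161838]), np.float64(-8.054289834360628), np.float64(178.2281449282765))
ztop 66.07310260107013
tube_fit (array([476.40661564, 257.32312262]), np.float64(-7.878649102166372), np.float64(34.46527782198202))
off 107.19332802565492
dang -1.0173868955487677
side
mat ((462.37493896484375, 130.5947723388672), (344.3179626464844, 238.58558654785156), 83.48065185546875)
matz 5.011025933481562
line (array([461.98191549, 153.42485005]), np.float64(-7.048085500518422), np.float64(234.77348598906195))
tube_all (array([474.96940924, 243.20478814]), np.float64(-8.52136881163738), np.float64(178.89043821518288))
ztop 67.19152558178843
tube_fit (array([477.13540721, 258.67788479]), np.float64(-7.9687548852162955), np.float64(35.31435013746655))
off 106.31706084187441
dang -0.9206693846978737
```

View pics/side0.png

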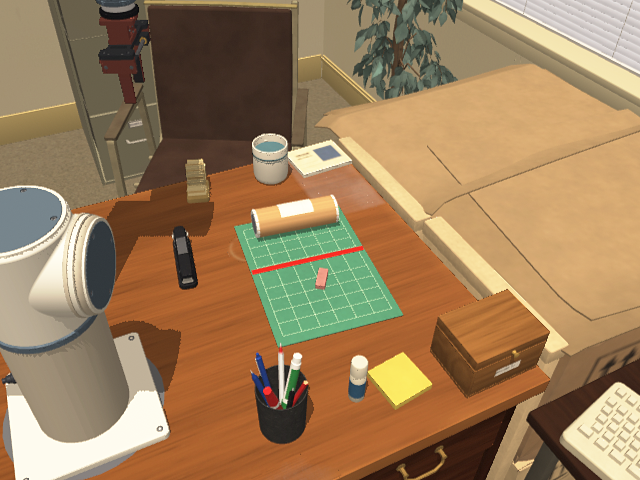

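Emit:
{"name": "jog_arm", "arguments": {"commands": [[1, [0, 0, 0], [0, 0, 0.183]], [1, [0, 0, 0], [0, 0, 0.183]], [1, [0, 0, 0], [0, 0, 0.183]], [1, [0, 0, 0], [0, 0, 0.183]], [1, [0, 0, 0], [0, 0, 0.183]], [1, [0, 0, 0], [0, 0, 0.183]], [1, [0, 0, 0], [0, 0, 0.183]], [1, [0, 0, 0], [0, 0, 0.183]], [1, [0, 0, 0], [0, 0, 0.183]], [1, [0, 0, 0], [0, 0, 0]]]}}

```text
t: 1.2
ee_pos: [249.5, 572.9, 222.5]
orientation: [2.366, 2.067, -0.001]
ft_force: [-0.7, 0.4, -0.5]
width: 87.9
grasp_force: 0.0
```

Emit:
{"name": "jog_arm", "arguments": {"commands": [[1, [-0.27, 0.27, 0.12], [0, 0, 0]], [1, [-0.27, 0.27, 0.12], [0, 0, 0]], [1, [-0.27, 0.27, 0.12], [0, 0, 0]], [1, [-0.27, 0.27, 0.12], [0, 0, 0]], [1, [-0.27, 0.27, 0.12], [0, 0, 0]], [1, [-0.27, 0.27, 0.12], [0, 0, 0]], [1, [-0.27, 0.27, 0.12], [0, 0, 0]], [1, [-0.27, 0.27, 0.12], [0, 0, 0]], [1, [-0.27, 0.27, 0.12], [0, 0, 0]], [1, [0, 0, 0], [0, 0, 0]]]}}

```text
t: 2.2
ee_pos: [459.3, 296.4, 113.3]
orientation: [2.365, 2.068, -0.004]
ft_force: [0.1, 0.2, 0.2]
width: 87.8
grasp_force: 0.0
```

Emit:
{"name": "jog_arm", "arguments": {"commands": [[1, [-0.09, 0.075, 0.05], [0, 0, 0]], [1, [-0.09, 0.075, 0.1], [0, 0, 0]], [1, [-0.086, 0.075, 0.1], [0, 0, 0]], [1, [0, 0, 0.1], [0, 0, 0]], [1, [0, 0, 0.05], [0, 0, 0]], [1, [0, 0, 0.02], [0, 0, 0]], [1, [0, 0, 0], [0, 0, 0]]]}}

```text
t: 2.9
ee_pos: [476.4, 270.8, 72.3]
orientation: [-2.364, -2.069, 0.001]
ft_force: [0.0, 0.2, -0.5]
width: 88.0
grasp_force: 0.0
```

```bash
python3 - <<'E'
from h import *
o=get_obs();print(o["ee_pos"],o["ft_force"])
d=get_image("side");cv2.imwrite("pics/side1.png",cv2.resize(d["image"][120:300,180:420],None,fx=3,fy=3))
E
```

```text
[476.39992167 270.76942737  72.30026088] [ 0.0495285   0.17505357 -0.53972016]
```

View pics/side1.png

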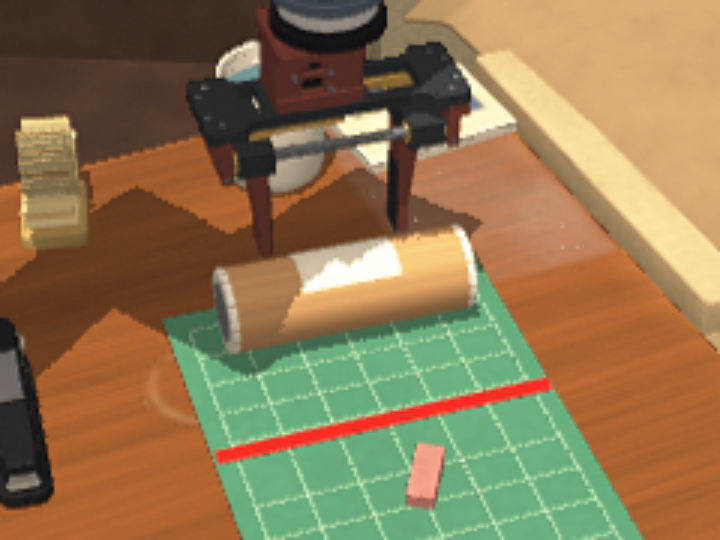

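The zoomed side view shows both fingers over the back upper edge of the tube, at about (265,250) and (400,230), not yet touching. I'll lower until they touch.

Emit:
{"name": "jog_arm", "arguments": {"commands": [[1, [-0.04, 0, 0.04], [0, 0, 0]], [1, [-0.02, 0, 0.02], [0, 0, 0]], [1, [0, 0, 0.01], [0, 0, 0]], [1, [0, 0, 0.005], [0, 0, 0]], [1, [0, 0, 0], [0, 0, 0]]]}}

```text
t: 3.45
ee_pos: [476.1, 264.5, 65.2]
orientation: [2.365, 2.068, 0.0]
ft_force: [0.6, -0.0, 0.3]
width: 87.9
grasp_force: 0.0
```

Emit:
{"name": "jog_arm", "arguments": {"commands": [[1, [0, 0, 0.005], [0, 0, 0]], [1, [0, 0, 0.005], [0, 0, 0]], [1, [0, 0, 0.005], [0, 0, 0]], [1, [0, 0, 0], [0, 0, 0]]]}}

```text
t: 3.85
ee_pos: [476.2, 264.8, 64.2]
orientation: [-2.365, -2.068, -0.001]
ft_force: [-0.4, -0.6, 5.0]
width: 87.9
grasp_force: 2.7
```

Emit:
{"name": "jog_arm", "arguments": {"commands": [[1, [-0.02, 0, 0], [0, 0, 0]], [1, [-0.04, 0, 0], [0, 0, 0]], [1, [-0.04, 0, 0], [0, 0, 0]], [1, [-0.04, 0, 0], [0, 0, 0]], [1, [-0.04, 0, 0], [0, 0, 0]], [1, [-0.04, 0, 0], [0, 0, 0]], [1, [-0.04, 0, 0], [0, 0, 0]], [1, [-0.03, 0, 0], [0, 0, 0]], [1, [-0.01, 0, 0], [0, 0, 0]], [1, [0, 0, 0], [0, 0, 0]]]}}

```text
t: 4.85
ee_pos: [472.0, 234.8, 64.1]
orientation: [-2.365, -2.068, -0.0]
ft_force: [-1.5, -0.6, 6.2]
width: 88.0
grasp_force: 2.8
```

```bash
python3 - <<'E'
from h import *
o=get_obs();print(o["ee_pos"],o["ft_force"])
d=get_image("side");cv2.imwrite("pics/side2.png",cv2.resize(d["image"][120:300,180:420],None,fx=3,fy=3))
E
```

```text
[472.02839353 234.77555323  64.14603305] [-1.54364107 -0.56509131  6.15724177]
```

View pics/side2.png

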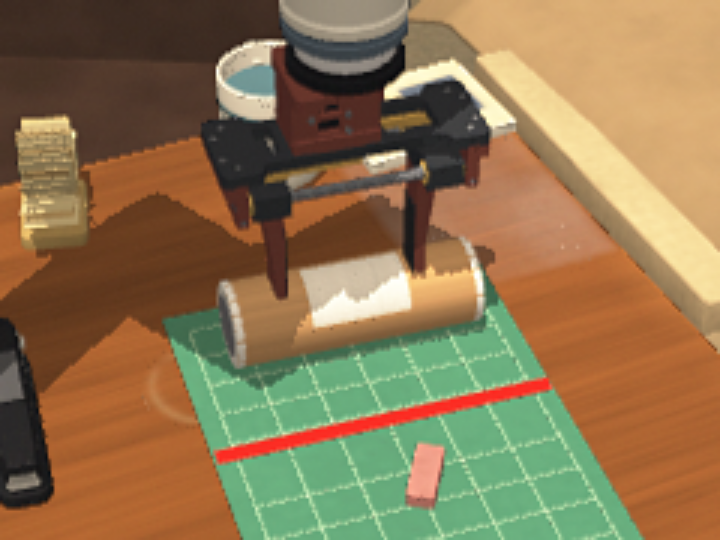

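The side view shows the fingers on top of the tube, which rolled cleanly about 15 mm. Next I'll lift, step back and measure.

Emit:
{"name": "jog_arm", "arguments": {"commands": [[1, [0, 0, -0.02], [0, 0, 0]], [1, [0, 0, -0.08], [0, 0, 0]], [1, [0.08, 0, -0.1], [0, 0, 0]], [1, [0.09, 0, 0], [0, 0, 0]], [1, [0, 0, 0], [0, 0, 0]]]}}

```text
t: 5.4
ee_pos: [475.2, 253.2, 84.4]
orientation: [2.363, 2.069, 0.004]
ft_force: [1.1, 0.2, 0.2]
width: 87.8
grasp_force: 0.0
```

```bash
python3 - <<'E'
from h import *
o=get_obs();print(o["ee_pos"],o["ft_force"])
for n in("side","top"):
  try:
    m=measure(n);print({k:m[k] for k in("line","tube_fit","off","dang")})
  except Exception as e:print(n,e)
E
```

```text
[475.17695366 253.17749354  84.41448468] [1.05466036 0.20425272 0.16106154]
{'line': (array([462.31220901, 153.34916682]), np.float64(-6.778867797309813), np.float64(233.32839095873234)), 'tube_fit': (array([475.14159859, 243.75863581]), np.float64(-7.822976491903462), np.float64(35.217755243894466)), 'off': np.float64(91.29177844038588), 'dang': np.float64(-1.0441086945936489)}
top zero-size array to reduction operation maximum which has no identityh.py:9: RuntimeWarning: Mean of empty slice.
  c=p.mean(0);w,V=np.linalg.eigh(np.cov((p-c).T));a=V[:,1];a=a*np.sign(a[0]);s=(p-c)@a
  ret = um.true_divide(
  avg = a.mean(axis, **keepdims_kw)
h.py:9: RuntimeWarning: Degrees of freedom <= 0 for slice
  c=p.mean(0);w,V=np.linalg.eigh(np.cov((p-c).T));a=V[:,1];a=a*np.sign(a[0]);s=(p-c)@a
  c *= np.true_divide(1, fact)
  c *= np.true_divide(1, fact)
```

Emit:
{"name": "jog_arm", "arguments": {"commands": [[1, [0, 0, 0.1], [0, 0, 0]], [1, [0, 0, 0.07], [0, 0, 0]], [1, [0, 0, 0.02], [0, 0, 0]], [1, [0, 0, 0.01], [0, 0, 0]], [1, [0, 0, 0], [0, 0, 0]]]}}

```text
t: 6.0
ee_pos: [473.8, 251.7, 63.9]
orientation: [-2.365, -2.067, 0.002]
ft_force: [-3.6, 0.4, 11.6]
width: 87.6
grasp_force: 5.9
```

Emit:
{"name": "jog_arm", "arguments": {"commands": [[1, [-0.02, 0, 0], [0, 0, 0]], [1, [-0.04, 0, 0], [0, 0, -0.006]], [1, [-0.05, 0, 0], [0, 0, -0.006]], [1, [-0.05, 0, 0], [0, 0, -0.006]], [1, [-0.05, 0, 0], [0, 0, -0.006]], [1, [-0.05, 0, 0], [0, 0, -0.006]], [1, [-0.05, 0, 0], [0, 0, 0]], [1, [-0.03, 0, 0], [0, 0, 0]], [1, [-0.02, 0, 0], [0, 0, 0]], [1, [0, 0, 0], [0, 0, 0]]]}}

```text
t: 7.0
ee_pos: [469.6, 215.6, 63.9]
orientation: [-2.341, -2.094, 0.001]
ft_force: [-2.9, -0.1, 11.2]
width: 88.0
grasp_force: 5.6
```

Emit:
{"name": "jog_arm", "arguments": {"commands": [[1, [0, 0, -0.02], [0, 0, 0]], [1, [0, 0, -0.08], [0, 0, 0]], [1, [0.08, 0, -0.1], [0, 0, 0]], [1, [0.09, 0, 0], [0, 0, 0]], [1, [0, 0, 0], [0, 0, 0]]]}}

```text
t: 7.5
ee_pos: [472.6, 234.3, 84.2]
orientation: [2.339, 2.097, 0.003]
ft_force: [0.4, -0.1, -0.5]
width: 87.9
grasp_force: 0.0
```

```bash
python3 - <<'E'
from h import *
o=get_obs();print(o["ee_pos"],o["ft_force"])
m=measure("side");print({k:m[k] for k in("line","tube_fit","off","dang")})
E
```

```text
[472.60405997 234.28952568  84.2331018 ] [ 0.40206341 -0.14067818 -0.47064512]
{'line': (array([462.58972763, 153.36092285]), np.float64(-6.863086249265473), np.float64(233.96056940438342)), 'tube_fit': (array([473.35426363, 225.67181098]), np.float64(-6.911275831730849), np.float64(35.06323545477598)), 'off': np.float64(73.07907912874633), 'dang': np.float64(-0.04818958246537619)}
```

Emit:
{"name": "jog_arm", "arguments": {"commands": [[1, [0, 0, 0.1], [0, 0, 0.013]], [1, [0, 0, 0.07], [0, 0, 0]], [1, [0, 0, 0.02], [0, 0, 0]], [1, [0, 0, 0.006], [0, 0, 0]], [1, [0, 0, 0], [0, 0, 0]]]}}

```text
t: 8.05
ee_pos: [471.2, 232.6, 64.0]
orientation: [-2.351, -2.083, 0.002]
ft_force: [-3.4, 1.2, 9.6]
width: 87.7
grasp_force: 4.8
```

Emit:
{"name": "jog_arm", "arguments": {"commands": [[1, [-0.02, 0, 0], [0, 0, 0]], [1, [-0.04, 0, 0], [0, 0, 0]], [1, [-0.05, 0, 0], [0, 0, 0]], [1, [-0.05, 0, 0], [0, 0, 0]], [1, [-0.05, 0, 0], [0, 0, 0]], [1, [-0.05, 0, 0], [0, 0, 0]], [1, [-0.05, 0, 0], [0, 0, 0]], [1, [-0.03, 0, 0], [0, 0, 0]], [1, [-0.02, 0, 0], [0, 0, 0]], [1, [0, 0, 0], [0, 0, 0]]]}}

```text
t: 9.05
ee_pos: [466.8, 196.5, 63.9]
orientation: [-2.351, -2.083, 0.002]
ft_force: [-3.9, 0.0, 7.4]
width: 87.8
grasp_force: 4.1
```

Emit:
{"name": "jog_arm", "arguments": {"commands": [[1, [0, 0, -0.02], [0, 0, 0]], [1, [0, 0, -0.08], [0, 0, 0]], [1, [0.08, 0, -0.1], [0, 0, 0]], [1, [0.09, 0, 0], [0, 0, 0]], [1, [0, 0, 0], [0, 0, 0]]]}}

```text
t: 9.55
ee_pos: [470.4, 215.4, 84.7]
orientation: [2.349, 2.085, 0.003]
ft_force: [0.3, -0.7, 0.5]
width: 88.0
grasp_force: 0.0
```

```bash
python3 - <<'E'
from h import *
o=get_obs();print(o["ee_pos"],o["ft_force"])
m=measure("side");print({k:m[k] for k in("line","tube_fit","off","dang")})
E
```

```text
[470.41718545 215.38722254  84.70906613] [ 0.29812284 -0.74323372  0.45229641]
{'line': (array([462.7959007 , 153.30424487]), np.float64(-6.873903018746895), np.float64(232.37140368334093)), 'tube_fit': (array([471.38137622, 207.85693359]), np.float64(-6.903710757512878), np.float64(35.02881336977763)), 'off': np.float64(55.188111347326824), 'dang': np.float64(-0.029807738765983416)}
```

Another stroke to about 37 mm, then one more to about 19 mm.

Emit:
{"name": "jog_arm", "arguments": {"commands": [[1, [0, 0, 0.1], [0, 0, 0]], [1, [0, 0, 0.07], [0, 0, 0]], [1, [0, 0, 0.02], [0, 0, 0]], [1, [0, 0, 0.01], [0, 0, 0]], [1, [0, 0, 0], [0, 0, 0]]]}}

```text
t: 10.1
ee_pos: [468.8, 213.7, 64.1]
orientation: [-2.351, -2.083, 0.003]
ft_force: [-4.3, 0.4, 9.3]
width: 87.8
grasp_force: 4.7
```

Emit:
{"name": "jog_arm", "arguments": {"commands": [[1, [-0.02, 0, 0], [0, 0, 0]], [1, [-0.04, 0, 0], [0, 0, 0]], [1, [-0.05, 0, 0], [0, 0, 0]], [1, [-0.05, 0, 0], [0, 0, 0]], [1, [-0.05, 0, 0], [0, 0, 0]], [1, [-0.05, 0, 0], [0, 0, 0]], [1, [-0.05, 0, 0], [0, 0, 0]], [1, [-0.03, 0, 0], [0, 0, 0]], [1, [-0.02, 0, 0], [0, 0, 0]], [1, [0, 0, 0], [0, 0, 0]]]}}

```text
t: 11.1
ee_pos: [464.4, 177.6, 63.9]
orientation: [-2.351, -2.083, 0.003]
ft_force: [-4.3, 0.5, 7.9]
width: 87.7
grasp_force: 3.4
```

Emit:
{"name": "jog_arm", "arguments": {"commands": [[1, [0, 0, -0.02], [0, 0, 0]], [1, [0, 0, -0.08], [0, 0, 0]], [1, [0.08, 0, -0.1], [0, 0, 0]], [1, [0.1, 0, 0], [0, 0, 0]], [1, [0, 0, 0], [0, 0, 0]]]}}

```text
t: 11.6
ee_pos: [468.4, 197.6, 84.8]
orientation: [2.349, 2.085, 0.004]
ft_force: [0.2, 0.5, 0.2]
width: 87.7
grasp_force: 0.0
```

Emit:
{"name": "jog_arm", "arguments": {"commands": [[1, [0, 0, 0.1], [0, 0, 0]], [1, [0, 0, 0.07], [0, 0, 0]], [1, [0, 0, 0.02], [0, 0, 0]], [1, [0, 0, 0.01], [0, 0, 0]], [1, [0, 0, 0], [0, 0, 0]]]}}

```text
t: 12.1
ee_pos: [466.5, 195.8, 64.0]
orientation: [-2.351, -2.083, 0.003]
ft_force: [-3.6, 0.2, 10.1]
width: 88.0
grasp_force: 5.1
```

Emit:
{"name": "jog_arm", "arguments": {"commands": [[1, [-0.02, 0, 0], [0, 0, 0]], [1, [-0.04, 0, 0], [0, 0, 0]], [1, [-0.05, 0, 0], [0, 0, 0]], [1, [-0.05, 0, 0], [0, 0, 0]], [1, [-0.05, 0, 0], [0, 0, 0]], [1, [-0.05, 0, 0], [0, 0, 0]], [1, [-0.05, 0, 0], [0, 0, 0]], [1, [-0.03, 0, 0], [0, 0, 0]], [1, [-0.02, 0, 0], [0, 0, 0]], [1, [0, 0, 0], [0, 0, 0]]]}}

```text
t: 13.1
ee_pos: [462.1, 159.7, 63.9]
orientation: [-2.351, -2.083, 0.003]
ft_force: [-4.5, -0.3, 8.3]
width: 87.5
grasp_force: 3.8
```

Emit:
{"name": "jog_arm", "arguments": {"commands": [[1, [0, 0, -0.02], [0, 0, 0]], [1, [0, 0, -0.08], [0, 0, 0]], [1, [0.08, 0, -0.1], [0, 0, 0]], [1, [0.1, 0, 0], [0, 0, 0]], [1, [0, 0, 0], [0, 0, 0]]]}}

```text
t: 13.6
ee_pos: [466.2, 179.7, 84.7]
orientation: [2.349, 2.085, 0.003]
ft_force: [-0.3, -0.5, 0.3]
width: 88.0
grasp_force: 0.0
```

```bash
python3 - <<'E'
from h import *
o=get_obs();print(o["ee_pos"],o["ft_force"])
m=measure("side");print({k:m[k] for k in("line","tube_fit","off","dang")})
E
```

```text
[466.17427931 179.69657676  84.73189411] [-0.31479235 -0.49040792  0.29078795]
{'line': (array([462.52083761, 153.21480288]), np.float64(-6.970228072136487), np.float64(232.15396867919736)), 'tube_fit': (array([466.56231801, 172.26920586]), np.float64(-6.907268947578835), np.float64(34.96167737281769)), 'off': np.float64(19.40402655332763), 'dang': np.float64(0.06295912455765151)}
```

Emit:
{"name": "jog_arm", "arguments": {"commands": [[1, [0, 0, 0.1], [0, 0, 0]], [1, [0, 0, 0.07], [0, 0, 0]], [1, [0, 0, 0.02], [0, 0, 0]], [1, [0, 0, 0.01], [0, 0, 0]], [1, [0, 0, 0], [0, 0, 0]]]}}

```text
t: 14.15
ee_pos: [464.4, 178.0, 64.0]
orientation: [-2.351, -2.083, 0.003]
ft_force: [-3.9, 1.1, 9.8]
width: 88.1
grasp_force: 5.0
```

Emit:
{"name": "jog_arm", "arguments": {"commands": [[1, [-0.02, 0, 0], [0, 0, 0]], [1, [-0.04, 0, 0], [0, 0, 0]], [1, [-0.05, 0, 0], [0, 0, 0]], [1, [-0.05, 0, 0], [0, 0, 0]], [1, [-0.05, 0, 0], [0, 0, 0]], [1, [-0.05, 0, 0], [0, 0, 0]], [1, [-0.05, 0, 0], [0, 0, 0]], [1, [-0.03, 0, 0], [0, 0, 0]], [1, [-0.02, 0, 0], [0, 0, 0]], [1, [0, 0, 0], [0, 0, 0]]]}}

```text
t: 15.15
ee_pos: [460.0, 141.9, 63.9]
orientation: [-2.351, -2.083, 0.003]
ft_force: [-3.8, -0.5, 7.4]
width: 87.7
grasp_force: 3.7
```

Emit:
{"name": "jog_arm", "arguments": {"commands": [[1, [0, 0, -0.02], [0, 0, 0]], [1, [0, 0, -0.08], [0, 0, 0]], [1, [0, 0, -0.3], [0, 0, 0]], [1, [0.4, 0, -0.3], [0, 0, 0]], [1, [0.4, 0, -0.2], [0, 0, 0]], [1, [0.4, 0, 0], [0, 0, 0]], [1, [0.4, 0, 0], [0, 0, 0]], [1, [0, 0, 0], [0, 0, 0]]]}}

```text
t: 15.95
ee_pos: [481.2, 305.5, 155.0]
orientation: [2.347, 2.088, 0.006]
ft_force: [0.6, 0.2, -0.3]
width: 88.0
grasp_force: 0.0
```

```bash
python3 - <<'E'
from h import *
o=get_obs();print(o["ee_pos"],o["ft_force"])
for n in("side","top"):
  d=get_image(n);cv2.imwrite(f"pics/{n}3.png",d["image"])
  try:
    m=measure(n);print({k:m[k] for k in("mat","line","tube_fit","off","dang")})
  except Exception as e:print(n,e)
E
```

```text
[481.16412705 305.50037869 155.00620883] [ 0.55597543  0.1685076  -0.31270073]
{'mat': ((462.1434020996094, 132.53163146972656), (344.4104919433594, 238.924560546875), 83.08602905273438), 'line': (array([413.83163458, 159.12030726]), np.float64(-6.927418060420957), np.float64(233.3248420185223)), 'tube_fit': (array([464.4453991 , 154.12166564]), np.float64(-6.965487173883036), np.float64(34.9198275281802)), 'off': np.float64(1.1424718115275487), 'dang': np.float64(-0.038069113462078974)}
{'mat': ((498.32879638671875, 38.51903533935547), (159.1210479736328, 138.20648193359375), 82.47239685058594), 'line': (array([577.7941902 , 136.02849049]), np.float64(83.99859396568509), np.float64(4.217110474856933)), 'tube_fit': (array([547.78200311, 142.75479377]), np.float64(-187.10451102431387), np.float64(34.44042427842102)), 'off': np.float64(30.550954500187242), 'dang': np.float64(-271.10310498999894)}
```

View pics/top3.png

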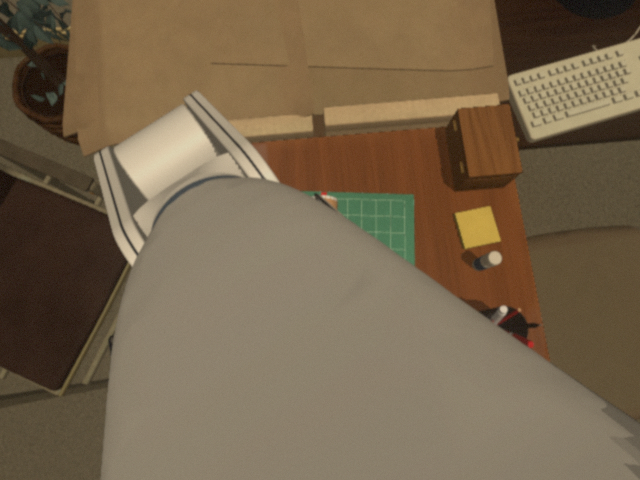

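View pics/side3.png

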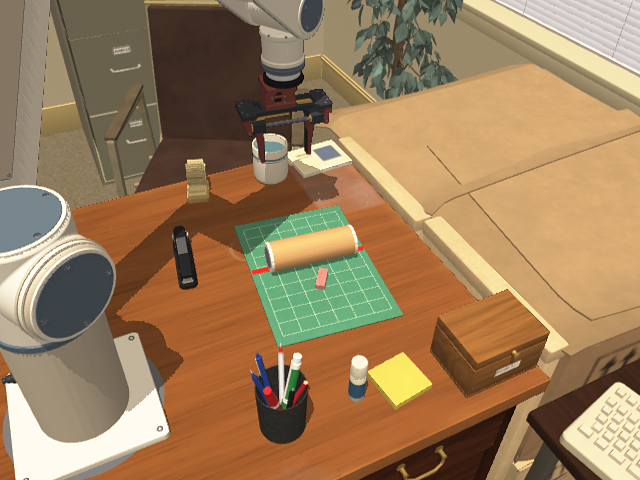

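The side view shows the tube over the red line, with the line's ends showing at (262,271) and (361,248) and the eraser untouched. The arm hides the tube in the top view, so I'll clear it to check the last millimetre.

Emit:
{"name": "jog_arm", "arguments": {"commands": [[1, [0.15, -0.15, -0.05], [0, 0, 0]], [1, [0.3, -0.35, -0.05], [0, 0, 0]], [1, [0.3, -0.35, -0.05], [0, 0, 0]], [1, [0.3, -0.35, 0], [0, 0, 0]], [1, [0.3, -0.35, 0], [0, 0, 0]], [1, [0.3, -0.35, 0], [0, 0, 0]], [1, [0.3, -0.35, 0], [0, 0, 0]], [1, [0.3, -0.35, 0], [0, 0, 0]], [1, [0, 0, 0], [0, 0, 0]]]}}

```text
t: 17.05
ee_pos: [246.5, 558.1, 169.2]
orientation: [-2.347, -2.087, -0.001]
ft_force: [0.6, -0.1, 0.5]
width: 87.6
grasp_force: 0.0
```

```bash
python3 - <<'E'
from h import *
o=get_obs();print(o["ee_pos"],o["ft_force"])
for n in("side","top"):
  d=get_image(n)
  if n=="top":cv2.imwrite(f"pics/{n}4.png",cv2.resize(d["image"][170:320,230:430],None,fx=4,fy=4))
  try:
    m=measure(n);print({k:m[k] for k in("mat","line","tube_fit","off","dang")})
  except Exception as e:print(n,e)
E
```

```text
[246.47308544 558.06695177 169.19409651] [ 0.60110061 -0.05644229  0.4648967 ]
{'mat': ((461.8017883300781, 132.3265380859375), (344.1690673828125, 239.46005249023438), 83.395263671875), 'line': (array([414.64117039, 159.03842392]), np.float64(-7.055837580297465), np.float64(232.6461043577193)), 'tube_fit': (array([464.55048475, 154.09621563]), np.float64(-7.014377391441128), np.float64(34.83541099431647)), 'off': np.float64(1.2259085075183656), 'dang': np.float64(0.04146018885633662)}
{'mat': ((461.26434326171875, 130.7515411376953), (335.3136291503906, 233.9971466064453), 83.1910400390625), 'line': (array([577.90690705, 133.89332226]), np.float64(nan), np.float64(nan)), 'tube_fit': (array([463.69440106, 152.81659705]), np.float64(-6.993888719794359), np.float64(34.300703072996896)), 'off': np.float64(nan), 'dang': np.float64(nan)}h.py:9: RuntimeWarning: Degrees of freedom <= 0 for slice
  c=p.mean(0);w,V=np.linalg.eigh(np.cov((p-c).T));a=V[:,1];a=a*np.sign(a[0]);s=(p-c)@a
  c *= np.true_divide(1, fact)
  c *= np.true_divide(1, fact)
```

View pics/top4.png

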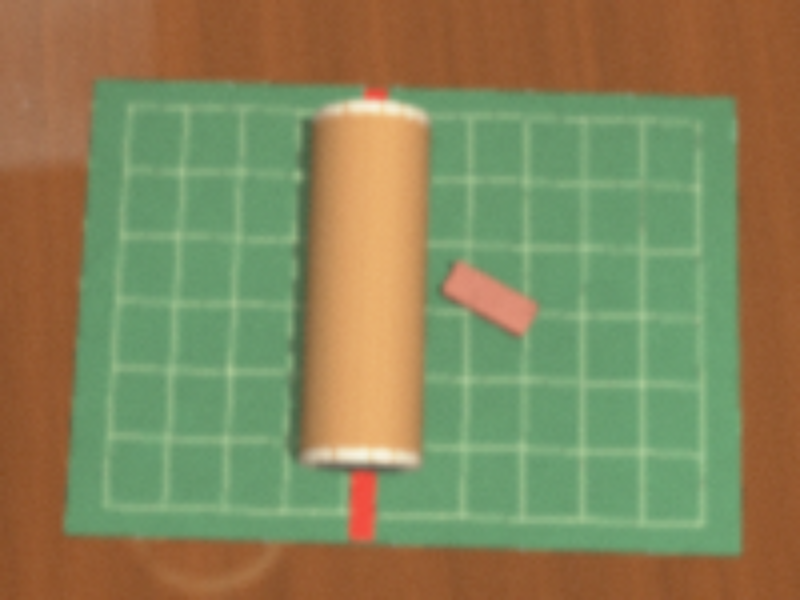

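The top crop shows the tube lying parallel to the line, about 1.5 mm on the side it came from (line end at (363,505), tube end centre at (360,460)), with the eraser clear. One small nudge should centre it.

Emit:
{"name": "jog_arm", "arguments": {"commands": [[1, [-0.15, 0.15, 0], [0, 0, 0]], [1, [-0.3, 0.35, 0], [0, 0, 0]], [1, [-0.3, 0.35, 0], [0, 0, 0]], [1, [-0.3, 0.35, 0], [0, 0, 0]], [1, [-0.3, 0.35, 0], [0, 0, 0]], [1, [-0.3, 0.35, 0], [0, 0, 0]], [1, [-0.3, 0.35, 0], [0, 0, 0]], [1, [-0.3, 0.35, 0], [0, 0, 0]], [1, [-0.2, 0, 0], [0, 0, 0]], [1, [0, 0, 0], [0, 0, 0]]]}}

```text
t: 18.25
ee_pos: [477.4, 277.2, 168.7]
orientation: [-2.357, -2.077, 0.004]
ft_force: [-0.9, -0.5, 0.7]
width: 87.6
grasp_force: 0.0
```

Emit:
{"name": "jog_arm", "arguments": {"commands": [[1, [-0.4, 0, 0], [0, 0, 0]], [1, [-0.4, 0, 0], [0, 0, 0.0]], [1, [-0.3, 0, 0.2], [0, 0, 0]], [1, [-0.16, 0, 0.3], [0, 0, 0]], [1, [0, 0, 0.3], [0, 0, 0]], [1, [0, 0, 0.05], [0, 0, 0]], [1, [0, 0, 0], [0, 0, 0]]]}}

```text
t: 18.95
ee_pos: [461.6, 156.5, 83.7]
orientation: [-2.35, -2.084, 0.003]
ft_force: [0.2, 0.0, 0.1]
width: 87.6
grasp_force: 0.0
```

Emit:
{"name": "jog_arm", "arguments": {"commands": [[1, [0, 0, 0.1], [0, 0, 0]], [1, [0, 0, 0.06], [0, 0, 0]], [1, [0, 0, 0.02], [0, 0, 0]], [1, [0, 0, 0.01], [0, 0, 0]], [1, [0, 0, 0.005], [0, 0, 0]], [1, [0, 0, 0], [0, 0, 0]]]}}

```text
t: 19.55
ee_pos: [462.7, 156.4, 64.7]
orientation: [2.351, 2.084, 0.0]
ft_force: [0.1, -0.2, -0.3]
width: 88.2
grasp_force: 0.0
```

Emit:
{"name": "jog_arm", "arguments": {"commands": [[1, [0, 0, 0.005], [0, 0, 0]], [1, [0, 0, 0.005], [0, 0, 0]], [1, [0, 0, 0], [0, 0, 0]]]}}

```text
t: 19.85
ee_pos: [462.8, 156.4, 64.1]
orientation: [2.351, 2.084, 0.001]
ft_force: [-1.2, -0.0, 8.1]
width: 87.8
grasp_force: 3.3
```

Emit:
{"name": "jog_arm", "arguments": {"commands": [[1, [-0.01, 0, 0], [0, 0, 0]], [1, [-0.01, 0, 0], [0, 0, 0]], [1, [-0.01, 0, 0], [0, 0, 0]], [1, [0, 0, 0], [0, 0, 0]], [1, [0, 0, 0], [0, 0, 0]]]}}

```text
t: 20.35
ee_pos: [462.4, 153.4, 64.1]
orientation: [2.351, 2.084, 0.001]
ft_force: [-1.3, -0.1, 6.2]
width: 87.6
grasp_force: 3.3
```

Emit:
{"name": "jog_arm", "arguments": {"commands": [[1, [0, 0, -0.02], [0, 0, 0]], [1, [0, 0, -0.08], [0, 0, 0]], [1, [0, 0, -0.4], [0, 0, 0]], [1, [0.3, 0, -0.4], [0, 0, 0]], [1, [0.4, 0, 0], [0, 0, 0]], [1, [0.4, 0, 0], [0, 0, 0]], [1, [0.4, 0, 0], [0, 0, 0]], [1, [0, 0, 0], [0, 0, 0]], [1, [0, 0, 0], [0, 0, 0]]]}}

```text
t: 21.25
ee_pos: [479.8, 302.6, 153.6]
orientation: [2.349, 2.086, -0.001]
ft_force: [-0.2, -0.6, 0.3]
width: 87.8
grasp_force: 0.0
```

```bash
python3 - <<'E'
from h import *
for i in range(3):
    m=measure("side");print({k:m[k] for k in("line","tube_fit","off","dang")})
o=get_obs();print(o["t"],o["ee_pos"],o["ft_force"])
if abs(m["off"])<1.5 and abs(m["dang"])<.5: print(close_job())
E
```

```text
{'line': (array([415.23445214, 159.34382248]), np.float64(-7.080760762958528), np.float64(233.04833397493778)), 'tube_fit': (array([464.58564418, 152.60301173]), np.float64(-6.934081166749039), np.float64(34.92549927314195)), 'off': np.float64(-0.605965789305615), 'dang': np.float64(0.14667959620948867)}
{'line': (array([415.78370073, 158.85528313]), np.float64(-6.83187469965812), np.float64(233.51272195043578)), 'tube_fit': (array([464.34493107, 152.68772564]), np.float64(-6.9363296509854075), np.float64(35.00477664189637)), 'off': np.float64(-0.34709769463122697), 'dang': np.float64(-0.10445495132728766)}
{'line': (array([415.09927635, 158.9666617 ]), np.float64(-6.938952483809288), np.float64(234.88569106690582)), 'tube_fit': (array([464.32291672, 152.72322679]), np.float64(-6.971010902513445), np.float64(35.00116642843139)), 'off': np.float64(-0.25091102862800874), 'dang': np.float64(-0.03205841870415682)}
21.4 [479.77716403 301.00343161 153.49371127] [ 0.34958545 -0.16073018 -0.12683917]
the job is handed in; nothing more can be done
None
```

The job is handed in at 21.4 s: by the side camera, the tube rests within about 0.6 mm and 0.15° of the red line, rolled only by fingertip pushes on its top, with the gripper clear and no other object touched.

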